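# Lock a lathe chuck onto its camlock spindle nose

## Robot

A 7-joint arm with a two-finger parallel gripper is mounted at the origin on the work surface. World frame = base frame: x ahead of the robot, y to its left, z up, the work surface at z = 0. Lengths are in m, angles in rad, forces in N, time in s.
With the tool pointing down it reaches from about 0.4 to 0.75 m from the base axis. Payload 19.5 kg.
Tool frame: the origin (TCP) lies at the very end of the fingers, on their centre line; the grasp point (between the pads) lies 19 mm behind it; z points along the fingers, y is the line along which they close (so a half turn about z gives the same grasp; the last joint's range is limited). The gripper opens to 85 mm and grips with 20 to 120 N. Pads are 22 mm wide; open, the fingers measure 114 mm over their backs; the gripper's body (76 mm by 85 mm) begins 54 mm behind the grasp point. The pads swing forward as they close: fully open they stand 13 mm farther back than shut.
Start: joints at [1.153, 0.707, -0.028, 1.485, 0.022, 0.951, -0.075], TCP at [0.211, -0.535, 0.231] pointing down, gripper open.
Joint ranges: [-2.71, 2.71], [-0.32, 2.16], [-1.57, 1.52], [0, 2.45], [-1.46, 4.6], [0, 2.02], [-2.83, 2.83]. Speed limits (rad/s): [1.89, 1.89, 2.57, 2.57, 3.01, 3.01, 3.01].

## Interface

Orientations are given as a rotation vector (axis times angle).
In Python, from bench import arm, viewer gives the robot as it stands.
- The arm moves only by the tool arm_command, never from a script. Its arguments are lists of equal length, an entry for each row: "offset": the shift along the tool's x, y, z in units of 40 mm (1.0 is 40 mm), a list of three; "turn": the turn, a rotation vector about the tool's x, y, z in units of 6 degrees (1.0 is 6 degrees), a list of three. In form: {"offset": [[dx, dy, dz], ...], "turn": [[wx, wy, wz], ...]}. A call has 1 to 8 rows; each row shifts and turns the commanded pose from where the row before left it, along the tool's axes as they then stand; what a row does not reach is not made up. A row lasts 1/12 s, in which the tool goes at most 41.7 mm and 7.16 degrees, less where a joint would pass 70% of its speed; a pose out of reach is approached as far as the arm can. A call is refused whole if a number of a shift passes 1 or a number of a turn 1, either way. A call with a gripper value outside its range is refused whole. "hand" is the opening, from 0 (shut) to 1 (fully open), set as the call begins (left out, the last holds). The fingers move at their own pace and stop on an object; "squeeze" is the grip in N (left out, the last holds). Time passes only in rows, so rows that do not move let the fingers close. It gives the time, the measured TCP pose, the force, the opening and the grip force at its end, in the units of the state.
- arm.get_obs(): the state, without advancing time (a new reading comes with each control period).
- viewer.snapshot(name): name is "scene" or "top" or "wrist"; returns a dict with "color" (480x640x3 uint8, blue, green, red), "depth" (480x640 float32, m along the optical axis (not along the pixel's ray), 0 where there is no reading), "K" (3x3 intrinsics, pixels), "distortion" ([k1, k2, p1, p2, k3] as OpenCV has them; the pictures are not rectified), "R" (3x3) and "t" (3): a world point X has camera coordinates R X + t. Camera axes: x right, y down, z forward; pixel columns grow to the right and rows downward; lengths in m; the calibration is good to about 2 mm. A picture is of the moment at which its call begins.
- arm.finish_job(): hands the job in; it is judged then, once.
The state is a dict: "time": time; "q": joint angles; "joint_velocities": joint speeds; "joint_torque": joint torques, N m; "ee_pos": TCP position; "tcp_rot": TCP orientation; "ft_force": force on the tool from outside, world axes, zero at the start; "ft_torque": the same for the moment, N m; "opening": finger opening in m; "grip_force": force on a finger pad.
Only numpy, scipy, OpenCV 4.12 (cv2) and the standard library are available. Lean on these libraries where they do the work, as an engineer would, in place of code of your own. Each camera call takes 0.05 s, during which the arm holds its last target. There are 200 camera calls.

## Task

Lock the chuck onto the lathe spindle with the top cam. Take the larger, flat-handled cam key out of the wooden block, fit its square end fully into the square socket on top of the spindle nose and turn it clockwise (seen from above), about half a turn, until the chuck is drawn up against the spindle and the cam comes up firmly tight, about 0.4 N m on the key; where that happens differs from chuck to chuck, so go by feel and do not force it further. Then draw the key out and stand it back in its hole in the block, leaving the other key, the tin and the tub where they are.

Things in the scene. Friction and masses are not known exactly. Their poses are not given: they have to be found in the camera images.
- key_handle (a point): Centre of the cross handle of the cam key, the larger of two T-shaped keys (128 mm tall, 0.4 kg). The handle is a flat dark steel bar, 110 mm long (x axis), 15 mm wide (y), 20 mm tall (z); z points up along the shank. At the start the key stands upright in one of the block's two holes, handle centre 128 mm above the bench.
- cam_key: The cam key; its origin is the tip, on the axis 118 mm below key_handle, same axes. The square end is 12 mm across and 24 mm long, sides parallel to the handle's x and y, its last 5 mm tapering to 8 mm. Above it a round shank of 17 mm diameter up to the handle.
- socket (a point): Centre of the mouth of the square socket in the top cam, a 27 mm steel disc let into the top of the spindle nose, 169.5 mm above the bench. 13.5 mm square, 20 mm deep, straight down; x and y lie along its sides and turn with the cam, z is up. The key fits in four ways round, with 0.1 rad of play each way. Along the spindle the gear case (201 mm high) begins 32 mm away, the chuck (192 mm) 40 mm.
- cam (a joint): Angle of the top cam, rad: about 0 at the start, growing clockwise seen from above, up to 4. It turns against 0.2 N m of friction, 0.06 more while drawing the chuck, and stays put. Between 1.7 and 3.1, differently each time, the chuck meets the spindle; the moment then climbs about 1.4 N m a rad. Tight is 0.4 N m, 0.5 is forcing. After a big step the reading sinks by up to 0.15, a small one 0.05.
- chuck (a joint): Gap in m between the chuck's backplate and the face of the spindle nose: about 0.0034 at the start, 0 when the faces meet. The chuck cannot move otherwise.
- stud (a joint): Stretch in m of the chuck's top stud, which the cam's hook pulls on: 0 when slack, about 0.0003 when properly tight, over 0.00045 when forced. Far smaller than the noise of its reading: go by the moment on the key.
- key_block: Wooden key block, fixed to the bench, 200 (its x) by 70 (its y) by 46 mm tall, origin under its centre. Two upright holes of 20 mm diameter, 36 mm deep, at 55 mm to either side of its centre along x; each holds one key.
- headstock: Green lathe headstock fixed to the bench, spindle along its y axis, 112 mm up. Origin on the bench straight below the top cam. Gear case, 190 mm wide in x, from 32 to 212 mm on the +y side; spindle nose, 118 mm in diameter, from -21 to 31 mm; on the -y side the chuck with its backplate and jaws, 160 mm in diameter, out to -130 mm.
- jaw_key_handle (a point): Middle of the round cross bar (68 mm long, 10 mm thick, along x) of the smaller, bright chuck-jaw key, 90 mm tall, which stands in the other hole. Not wanted here.
- tin: Olive-drab tin with a bright lid, 68 mm in diameter, 95 mm tall, origin under its centre.
- tub: White plastic tub of nuts and bolts, 130 (x) by 100 (y) by 45 mm, origin under its centre.
There are look-alikes about, which are no part of the job. What is shaped like the cam_key but green or pink is not meant.

How it is judged:
By the outcome, as a careful person would: the job done as asked, in the order asked, and still so for the second after the job is handed in, with the robot touching nothing.
It also fails if it takes over 72 s, if anything falls off the work surface, if the arm or the gripper's body presses on something with over 40 N, if the wrist force passes 120 N, or if a joint passes its speed limit or range.

## Working session

There is one attempt and no reset: what is moved stays moved. The work goes in short steps, Python scripts to look and compute and a tool call to move; the robot and the scene stay as the last step left them, time stands still between calls to the robot, and variables do not carry over. Pictures are saved under pics/ and viewed, at most 10 in all, crops included, and the job is handed in when it is done.

Besides the shell and the picture viewer there is one more tool, called by a JSON object that holds its "method" and its "body", one argument or row to a line. arm_command: Moves the arm, as the interface text tells. Its arguments: {"type":"object","properties":{"offset":{"type":"array","items":{"type":"array","items":{"type":"number"}}},"turn":{"type":"array","items":{"type":"array","items":{"type":"number"}}},"hand":{"type":"number"},"squeeze":{"type":"number"}},"required":["offset","turn"]}

```bash
mkdir -p pics; cat > h.py <<'E'
import numpy as np,cv2,pickle
from bench import arm,viewer
from scipy.spatial.transform import Rotation as Ro
def snap(n,tag):
    s=viewer.snapshot(n); cv2.imwrite(f'pics/{tag}.png',s['color']); pickle.dump(s,open(f'{tag}.pkl','wb')); return s
def load(tag): return pickle.load(open(f'{tag}.pkl','rb'))
def px(s,u,v,z=None,d=None):
    p=cv2.undistortPoints(np.array([[[u,v]]],float),s['K'],np.array(s['distortion']))[0,0]
    r=s['R'].T@np.array([p[0],p[1],1.]); c=-s['R'].T@s['t']
    if z is not None: return c+r*(z-c[2])/r[2]
    if d is None: 
        w=s['depth'][int(v)-1:int(v)+2,int(u)-1:int(u)+2]; d=np.median(w[w>0]) if (w>0).any() else np.nan
    return c+r*d
E
python3 - <<'E'
from h import *
a=snap('scene','s0');b=snap('top','t0')
o=arm.get_obs();print(o['ee_pos'],o['tcp_rot'],o['ft_force'],o['ft_torque'])
for s in(a,b):print(-s['R'].T@s['t'])
E
```

```text
[ 0.21096677 -0.53466394  0.23090041] [-3.08539182e+00 -5.86659219e-01  2.84387844e-04] [ 0.28658406 -0.34300448  0.68018733] [-0.00941133 -0.00861001  0.00502655]
[ 0.91067238 -0.37702153  0.90711156]
[0.34829139 0.03032865 1.33658848]
```

View pics/s0.png

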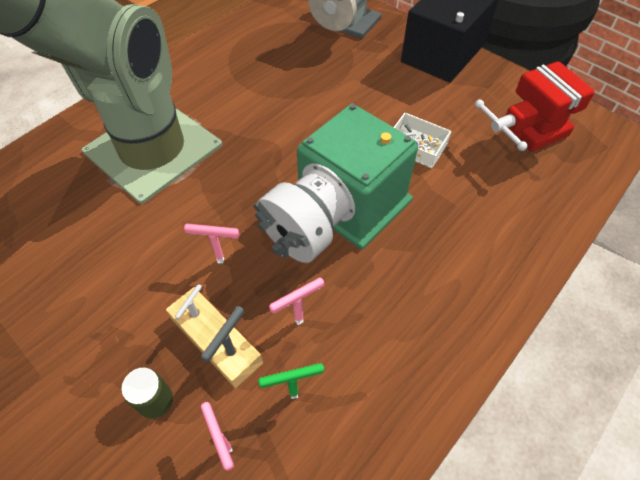

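View pics/t0.png

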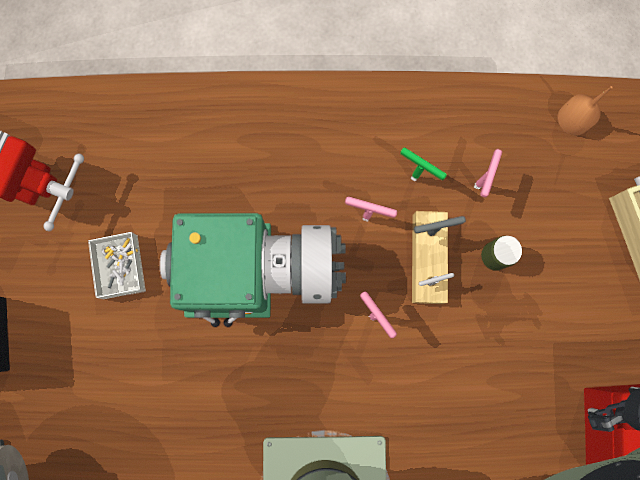

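Candidates (scene image): dark flat T key (223,335) in the block; bright jaw key (189,302) in the block; green (291,376); pinks (212,232), (297,296) and (217,436). The dark one in the block matches the description. In the top image the dark key is at about (440,226) and the socket at (279,260).

```bash
python3 - <<'E'
from h import *
a=load('s0')['color'];b=load('t0')['color']
r=lambda i,x,y,w,h:cv2.resize(i[y:y+h,x:x+w],(400,300),interpolation=cv2.INTER_CUBIC)
im=np.vstack([np.hstack([r(a,190,300,80,60),r(b,405,196,80,60)]),np.hstack([r(a,280,155,80,60),r(b,259,245,40,30)])])
cv2.imwrite('pics/c0.png',im)
E
```

```text
(no output)
```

View pics/c0.png

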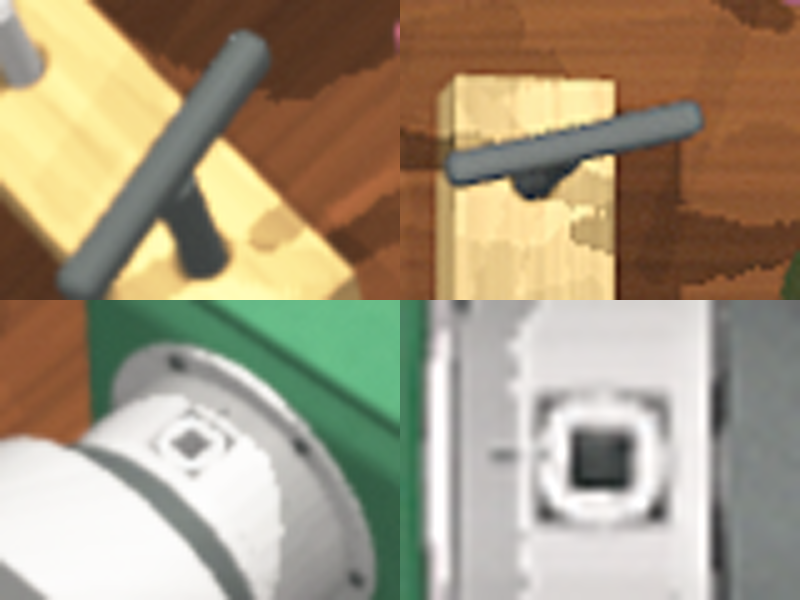

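```bash
python3 - <<'E'
from h import *
t=load('t0');s=load('s0')
e1=px(t,416,230,.138);e2=px(t,464,219,.138);print(e1,e2,(e1+e2)/2,np.degrees(np.arctan2(*(e2-e1)[1::-1])))
# scene: handle ends at crop scale5 (80,275),(250,50)
f1=px(s,190+80/5,300+275/5,.138);f2=px(s,190+250/5,300+50/5,.138);print(f1,f2,(f1+f2)/2,np.degrees(np.arctan2(*(f2-f1)[1::-1])))
print('depth mid',px(t,440,224.5))
print('sock',px(t,279.3,260.8,.1695),px(s,280+190/5,155+144/5,.1695))
# block corners in top (z .046) & headstock gear case edges
for u,v in((413.5,211),(448,212),(447,303),(412,303)):print('blk',px(t,u,v,.046))
for u,v in((173,214),(264,213),(266,309),(170,309)):print('case',px(t,u,v,.201))
o=arm.get_obs();print(Ro.from_rotvec(o['tcp_rot']).as_matrix().round(3),o['opening'])
E
```

```text
[ 0.56079558 -0.18893847  0.138     ] [ 0.58310896 -0.29022916  0.138     ] [ 0.57195227 -0.23958381  0.138     ] -77.57670302301848
[ 0.58652147 -0.28816013  0.138     ] [ 0.5687918  -0.19424198  0.138     ] [ 0.57765663 -0.24120105  0.138     ] 100.69036862708231
depth mid [ 0.57194655 -0.23932033  0.1377062 ]
sock [0.49601308 0.08808104 0.1695    ] [0.49821662 0.0874443  0.1695    ]
blk [ 0.61981895 -0.20186215  0.046     ]
blk [ 0.61717639 -0.27935487  0.046     ]
blk [ 0.41598461 -0.26810328  0.046     ]
blk [ 0.41727544 -0.19136785  0.046     ]
case [0.58475185 0.2934746  0.201     ]
case [0.58517474 0.11616712 0.201     ]
case [0.40072933 0.1116559  0.201     ]
case [0.40121695 0.29413062 0.201     ]
[[ 0.93   0.367 -0.   ]
 [ 0.367 -0.93   0.001]
 [-0.    -0.001 -1.   ]] 0.08543660382588138
```

The crop shows the flat, dark-steel handled key: top (416,230)–(464,219), axis near (0.574,-0.240), handle yaw about 101°. The socket is at about (0.497,0.088) with square sides along world x/y. I'll move above the key.

{"method": "arm_command", "body": {
  "offset": [
    [0.93,-0.29,0],
    [0.93,-0.29,0],
    [0.93,-0.29,0],
    [0.93,-0.29,0],
    [0.93,-0.29,0],
    [0.93,-0.29,0],
    [0.93,-0.29,0],
    [0.93,-0.29,0]
  ],
  "turn": [
    [0,0,0],
    [0,0,0],
    [0,0,0],
    [0,0,0],
    [0,0,0],
    [0,0,0],
    [0,0,0],
    [0,0,0]
  ]
}}

```text
time: 0.77
ee_pos: [0.455, -0.3378, 0.2312]
tcp_rot: [-3.086, -0.587, 0.001]
ft_force: [0.7, -0.4, 0.2]
opening: 0.0855
grip_force: 0.0
```

{"method": "arm_command", "body": {
  "offset": [
    [0.93,-0.3,0],
    [0.93,-0.3,0],
    [0.93,-0.3,0],
    [0.92,-0.3,0],
    [0,0,0],
    [0,0,0],
    [0,0,0],
    [0,0,0]
  ],
  "turn": [
    [0,0,0],
    [0,0,0],
    [0,0,0],
    [0,0,0],
    [0,0,-1],
    [0,0,-1],
    [0,0,-1],
    [0,0,-1]
  ]
}}

```text
time: 1.43
ee_pos: [0.5742, -0.24, 0.2309]
tcp_rot: [-2.893, -1.223, 0.001]
ft_force: [-0.5, -0.5, 0.6]
opening: 0.0852
grip_force: 0.0
```

{"method": "arm_command", "body": {
  "offset": [
    [0,0,0],
    [0,0,0],
    [0,0,0],
    [0,0,0],
    [0,0,0],
    [0,0,0],
    [0,0,0],
    [0,0,0]
  ],
  "turn": [
    [0,0,-1],
    [0,0,-1],
    [0,0,-1],
    [0,0,-1],
    [0,0,-1],
    [0,0,-1],
    [0,0,-1],
    [0,0,-1]
  ]
}}

```text
time: 2.1
ee_pos: [0.5741, -0.2402, 0.231]
tcp_rot: [-2.146, -2.294, 0.0]
ft_force: [0.2, -0.1, -0.8]
opening: 0.0855
grip_force: 0.0
```

{"method": "arm_command", "body": {
  "offset": [
    [0,0,0],
    [0,0,0],
    [0,0,0],
    [0,0,0]
  ],
  "turn": [
    [0,0,-1],
    [0,0,-0.3],
    [0,0,0],
    [0,0,0]
  ]
}}

```text
time: 2.43
ee_pos: [0.5741, -0.2402, 0.231]
tcp_rot: [-1.993, -2.428, 0.0]
ft_force: [-0.4, -0.5, 0.2]
opening: 0.0854
grip_force: 0.0
```

```bash
python3 - <<'E'
from h import *
s=snap('wrist','w0')
o=arm.get_obs();R=Ro.from_rotvec(o['tcp_rot']).as_matrix();print(o['time'],o['ee_pos'],np.degrees(np.arctan2(R[1,0],R[0,0])),o['q'],R[:,2])
E
```

```text
2.4833 [ 0.57415309 -0.24020609  0.23111701] 101.22704710568811 [ 0.49889751  0.79850948 -0.34601566  1.28739292  0.27564128  1.10230631
  0.32127657] [-3.43660090e-04  1.97025909e-04 -9.99999922e-01]
```

View pics/w0.png

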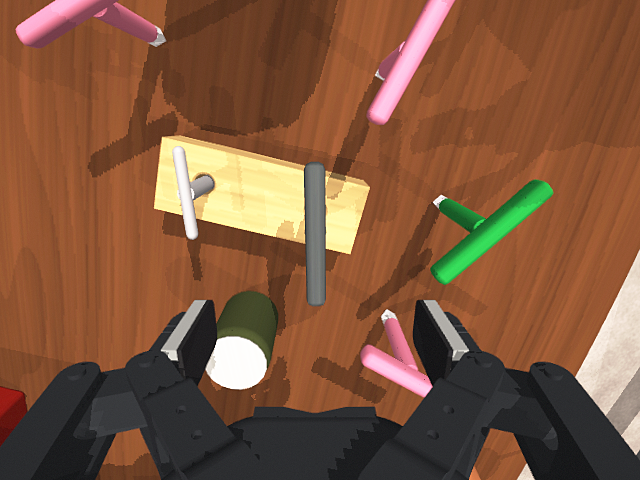

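The wrist view shows the dark handle from (315,165) to (316,303), parallel to the tool x axis. The shank is hidden beneath it.

```bash
python3 - <<'E'
from h import *
s=load('w0');e1=px(s,315,166,.138);e2=px(s,316,303,.138);print(e1,e2,(e1+e2)/2,np.linalg.norm(e1-e2),np.degrees(np.arctan2(*(e1-e2)[1::-1])),px(s,315,235))
E
```

```text
[ 0.56468958 -0.18987716  0.138     ] [ 0.585583   -0.29120241  0.138     ] [ 0.57513629 -0.24053978  0.138     ] 0.10345695579607266 101.65117197361334 [ 0.57418822 -0.23773533  0.13803534]
```

{"method": "arm_command", "body": {
  "offset": [
    [0,0,0.75],
    [0,0,0.75],
    [0,0,0.75],
    [0,0,0.75],
    [0,0,0],
    [0,0,0]
  ],
  "turn": [
    [0,0,0],
    [0,0,0],
    [0,0,0],
    [0,0,0],
    [0,0,0],
    [0,0,0]
  ]
}}

```text
time: 2.98
ee_pos: [0.574, -0.24, 0.1111]
tcp_rot: [-1.991, -2.428, 0.001]
ft_force: [1.2, -0.4, 0.8]
opening: 0.0855
grip_force: 0.0
```

{"method": "arm_command", "body": {
  "offset": [
    [0,0,0],
    [0,0,0],
    [0,0,0],
    [0,0,0],
    [0,0,0],
    [0,0,0],
    [0,0,0],
    [0,0,0]
  ],
  "turn": [
    [0,0,0],
    [0,0,0],
    [0,0,0],
    [0,0,0],
    [0,0,0],
    [0,0,0],
    [0,0,0],
    [0,0,0]
  ],
  "hand": 0,
  "squeeze": 80
}}

```text
time: 3.65
ee_pos: [0.5745, -0.2403, 0.1119]
tcp_rot: [1.991, 2.429, 0.001]
ft_force: [-1.4, -0.1, 6.2]
opening: 0.0137
grip_force: 78.4
```

{"method": "arm_command", "body": {
  "offset": [
    [0,0,-0.2],
    [0,0,-0.6],
    [0,0,-0.8],
    [0,0,-0.9],
    [0,0,-0.9],
    [0,0,-0.9],
    [0,0,-0.9],
    [0,0,-0.8]
  ],
  "turn": [
    [0,0,0],
    [0,0,0],
    [0,0,0],
    [0,0,0],
    [0,0,0],
    [0,0,0],
    [0,0,0],
    [0,0,0]
  ]
}}

```text
time: 4.32
ee_pos: [0.5737, -0.24, 0.3543]
tcp_rot: [1.991, 2.43, 0.001]
ft_force: [1.2, -1.1, -3.0]
opening: 0.0137
grip_force: 78.8
```

```bash
python3 - <<'E'
from h import *
s=snap('wrist','w1');b=snap('scene','s1')
o=arm.get_obs();R=Ro.from_rotvec(o['tcp_rot']).as_matrix();p=o['ee_pos'];print(o['time'],p,o['opening'],o['ft_force'],o['ft_torque'],np.degrees(np.arctan2(R[1,0],R[0,0])),o['q'])
def proj(s,X): return cv2.projectPoints(np.array([X]),cv2.Rodrigues(s['R'])[0],s['t'],s['K'],np.array(s['distortion']))[0].ravel()
c=p-R[:,2]*.019
for d in(0,-.118):print(proj(s,c+R[:,2]*-d),proj(b,c-R[:,2]*d))
u,v=proj(b,c+R[:,2]*.06).astype(int);u0=max(0,min(440,u-100));v0=max(0,min(330,v-75));print(u0,v0)
im=np.vstack([cv2.resize(s['color'],(400,300)),cv2.resize(b['color'][v0:v0+150,u0:u0+200],(400,300),interpolation=2)])
cv2.imwrite('pics/c1.png',im)
E
```

```text
4.4167 [ 0.57508339 -0.24017336  0.35637553] 0.013787701603563735 [ 0.89581212  0.79996604 -3.64208081] [ 0.03355099 -0.01148073 -0.01216964] 101.32000533096148 [ 0.48829374  0.7082069  -0.36049113  1.03112912  0.23418501  1.43165152
  0.37557203]
[316.67834812 327.21349542] [193.10339172 257.12140336]
[316.62652144 237.52430582] [210.08217297 299.06968094]
102 204
```

View pics/c1.png

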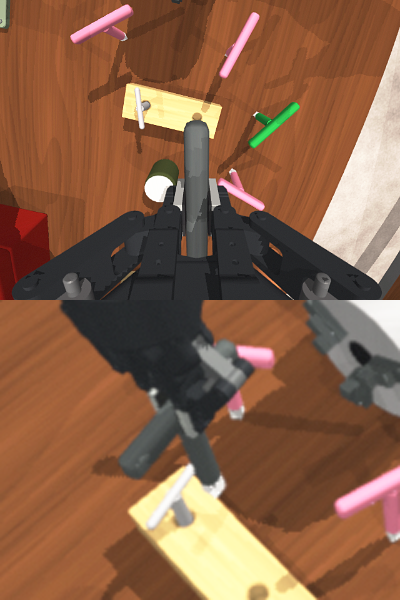

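Key lifted cleanly: its tip is in the scene view at about (208,299), against a predicted (210,299), and the weight reading is about 4 N. I'll stop short of the socket for a close look with the wrist camera.

{"method": "arm_command", "body": {
  "offset": [
    [0.93,-0.05,0],
    [0.93,-0.05,0],
    [0.93,-0.05,0],
    [0.93,-0.05,0],
    [0.93,-0.05,0],
    [0,0,0],
    [0,0,0]
  ],
  "turn": [
    [0,0,0],
    [0,0,0],
    [0,0,0],
    [0,0,0],
    [0,0,0],
    [0,0,0],
    [0,0,0]
  ]
}}

```text
time: 5.0
ee_pos: [0.5273, -0.0581, 0.3514]
tcp_rot: [-1.987, -2.433, 0.0]
ft_force: [0.0, -1.9, -3.5]
opening: 0.0136
grip_force: 79.2
```

```bash
cat >> h.py <<'E'
def proj(s,X): return cv2.projectPoints(np.array([X],float),cv2.Rodrigues(s['R'])[0],s['t'],s['K'],np.array(s['distortion']))[0].ravel()
def st():
    o=arm.get_obs();R=Ro.from_rotvec(o['tcp_rot']).as_matrix();o['yaw']=np.degrees(np.arctan2(R[1,0],R[0,0]));o['R']=R
    print('t',o['time'],'p',o['ee_pos'].round(4),'yaw',o['yaw'].round(2),'tz',R[:,2].round(4),'F',np.round(o['ft_force'],1),'M',np.round(o['ft_torque'],3),'open',round(o['opening'],4),'q',np.round(o['q'],2));return o
E
python3 - <<'E'
from h import *
s=snap('wrist','w2');o=st()
p=proj(s,[.497,.088,.1695]);print(p)
u,v=(p-[40,30]).astype(int);u=max(u,0);v=max(v,0);print(u,v)
cv2.imwrite('pics/c2.png',np.hstack([cv2.resize(s['color'],(400,300)),cv2.resize(s['color'][v:v+60,u:u+80],(400,300),interpolation=2)]))
E
```

```text
t 5.05 p [ 0.5276 -0.0596  0.3512] yaw 101.38 tz [-5.e-04 -2.e-04 -1.e+00] F [-0.2 -0.8 -4.2] M [-0.027  0.014 -0.086] open 0.0134 q [ 0.25  0.54 -0.38  1.41  0.2   1.23  0.06]
[313.59279672  38.3870048 ]
273 8
```

View pics/c2.png

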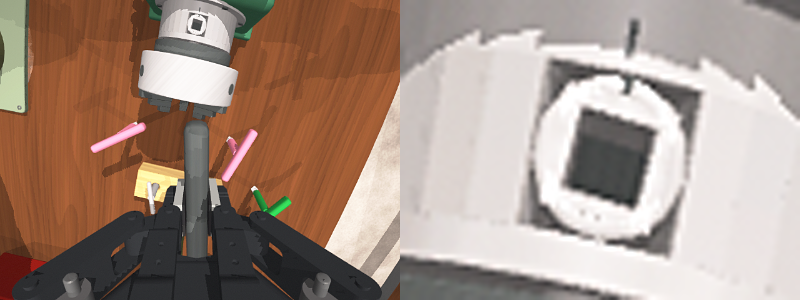

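The crop shows the square socket with corners at about (310,29), (325,33), (320,50) and (305,45), centre (315,39).

```bash
python3 - <<'E'
from h import *
s=load('w2');C=[px(s,u,v,.1695) for u,v in((310,29.4),(324.6,33.2),(320,49.6),(305,45.4))]
print(np.mean(C,0))
for i in range(4):
    d=C[(i+1)%4]-C[i];print(np.linalg.norm(d[:2]),np.degrees(np.arctan2(d[1],d[0])))
h=px(s,316,195,.3512+.029);print('handle far end',h)  # far handle end
E
```

```text
[0.4982472  0.08742004 0.1695    ]
0.012690948134269162 -2.0150619941083185
0.013483885348347371 -95.08883214913703
0.0132212787661531 176.86419307290078
0.013264991099995299 82.57416090991933
handle far end [ 0.51710079 -0.00377477  0.3802    ]
```

{"method": "arm_command", "body": {
  "offset": [
    [0.94,0,0],
    [0.94,0,0],
    [0.94,0,0],
    [0.94,0,0],
    [0,0,0],
    [0,0,0],
    [0,0,0],
    [0,0,0]
  ],
  "turn": [
    [0,0,0],
    [0,0,0],
    [0,0,0],
    [0,0,0],
    [0,0,-1],
    [0,0,-1],
    [0,0,-1],
    [0,0,-1]
  ]
}}

```text
time: 5.72
ee_pos: [0.4986, 0.0867, 0.3509]
tcp_rot: [-1.437, -2.793, 0.001]
ft_force: [0.4, 0.7, -3.9]
opening: 0.0138
grip_force: 79.1
```

{"method": "arm_command", "body": {
  "offset": [
    [0,0,0],
    [0,0,0],
    [0,0,0],
    [0,0,0],
    [0,0,0],
    [0,0,0],
    [0,0,0],
    [0,0,0]
  ],
  "turn": [
    [0,0,-1],
    [0,0,-1],
    [0,0,-1],
    [0,0,-1],
    [0,0,-1],
    [0,0,-1],
    [0,0,-1],
    [0,0,-1]
  ]
}}

```text
time: 6.38
ee_pos: [0.4986, 0.0865, 0.3509]
tcp_rot: [-0.178, -3.136, 0.0]
ft_force: [0.8, 0.5, -3.4]
opening: 0.0132
grip_force: 79.1
```

{"method": "arm_command", "body": {
  "offset": [
    [0,0,0],
    [0,0,0.6],
    [0,0,0.6],
    [0,0,0],
    [0,0,0],
    [0,0,0]
  ],
  "turn": [
    [0,0,-0.7],
    [0,0,0],
    [0,0,0],
    [0,0,0],
    [0,0,0],
    [0,0,0]
  ]
}}

```text
time: 6.88
ee_pos: [0.4988, 0.0875, 0.3043]
tcp_rot: [0.069, 3.14, 0.001]
ft_force: [-0.4, -0.8, -3.7]
opening: 0.0136
grip_force: 79.0
```

```bash
python3 - <<'E'
from h import *
s=snap('scene','s3');o=st()
p=o['ee_pos'];print('tip pred',proj(s,p+[0,0,-.102]),'sock',proj(s,[.4977,.0876,.1695]))
u,v=proj(s,[.4977,.0876,.19]).astype(int)-[40,40];print(u,v)
cv2.imwrite('pics/c3.png',cv2.resize(s['color'][v:v+75,u:u+80],(640,600),interpolation=2))
E
```

```text
t 6.9333 p [0.4988 0.0876 0.3045] yaw 177.49 tz [ 1.2e-03  5.0e-04 -1.0e+00] F [-0.4 -1.  -3.7] M [-0.027  0.016  0.02 ] open 0.0137 q [ 0.17  0.59 -0.74  1.59  0.43  1.13  0.85]
tip pred [318.32574537 172.74007358] sock [317.85655159 183.62008331]
277 136
```

View pics/c3.png

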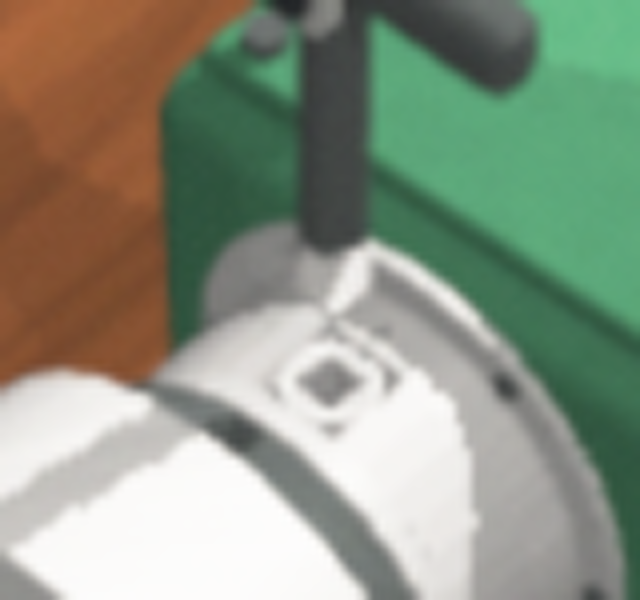

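The tip is at (318,172) and the socket at (318,184), so they are in line. I'll descend gently.

{"method": "arm_command", "body": {
  "offset": [
    [0,0,0.35],
    [0,0,0.35],
    [0,0,0.1],
    [0,0,0.1],
    [0,0,0]
  ],
  "turn": [
    [0,0,0],
    [0,0,0],
    [0,0,0],
    [0,0,0],
    [0,0,0]
  ]
}}

```text
time: 7.35
ee_pos: [0.4983, 0.0877, 0.2676]
tcp_rot: [-0.068, -3.141, -0.0]
ft_force: [-1.6, -0.4, -2.7]
opening: 0.0138
grip_force: 79.2
```

{"method": "arm_command", "body": {
  "offset": [
    [0,0,0.1],
    [0,0,0.1],
    [0,0,0]
  ],
  "turn": [
    [0,0,0],
    [0,0,0],
    [0,0,0]
  ]
}}

```text
time: 7.6
ee_pos: [0.4981, 0.0878, 0.259]
tcp_rot: [-0.068, -3.14, -0.0]
ft_force: [-3.4, 0.7, -5.8]
opening: 0.0136
grip_force: 78.8
```

{"method": "arm_command", "body": {
  "offset": [
    [0,0,0.1],
    [0,0,0.06],
    [0,0,0]
  ],
  "turn": [
    [0,0,0],
    [0,0,0],
    [0,0,0]
  ]
}}

```text
time: 7.85
ee_pos: [0.4981, 0.0877, 0.2525]
tcp_rot: [-0.067, -3.14, -0.0]
ft_force: [-4.0, 0.6, -7.1]
opening: 0.0137
grip_force: 78.7
```

```bash
python3 - <<'E'
from h import *
st()
E
```

```text
t 7.85 p [0.4981 0.0877 0.2525] yaw 177.54 tz [-7.e-04  1.e-04 -1.e+00] F [-4.   0.6 -7.1] M [ 0.509  1.114 -0.083] open 0.0137 q [ 0.15  0.65 -0.71  1.69  0.49  0.99  0.79]
```

{"method": "arm_command", "body": {
  "offset": [
    [0.02,0,0.05],
    [0,0,0.05],
    [0,0,0]
  ],
  "turn": [
    [0,0,0],
    [0,0,0],
    [0,0,0]
  ]
}}

```text
time: 8.1
ee_pos: [0.4985, 0.0883, 0.2508]
tcp_rot: [0.068, 3.137, 0.002]
ft_force: [-5.9, -0.8, 33.3]
opening: 0.0138
grip_force: 84.6
```

```bash
python3 - <<'E'
from h import *
st()
E
```

```text
t 8.1 p [0.4985 0.0883 0.2508] yaw 177.53 tz [ 4.2e-03  9.0e-04 -1.0e+00] F [-5.9 -0.8 33.3] M [-0.204  1.983 -0.015] open 0.0138 q [ 0.15  0.65 -0.71  1.69  0.49  0.98  0.79]
```

Bottomed out at z=0.2508. I'll ease off the pressure and start turning clockwise.

{"method": "arm_command", "body": {
  "offset": [
    [0.02,0,-0.04],
    [0,0,0],
    [0,0,0],
    [0,0,0],
    [0,0,0],
    [0,0,0]
  ],
  "turn": [
    [0,0,0],
    [0,0,0.5],
    [0,0,0.8],
    [0,0,0.8],
    [0,0,0.8],
    [0,0,0]
  ]
}}

```text
time: 8.6
ee_pos: [0.4973, 0.0884, 0.2512]
tcp_rot: [0.55, 3.091, 0.002]
ft_force: [-2.2, 2.9, 7.1]
opening: 0.0137
grip_force: 80.8
```

```bash
python3 - <<'E'
from h import *
st()
E
```

```text
t 8.6 p [0.4973 0.0884 0.2512] yaw 159.83 tz [ 0.0023  0.0011 -1.    ] F [-2.2  2.9  7.1] M [0.923 0.732 0.077] open 0.0137 q [ 0.1   0.63 -0.62  1.7   0.43  0.96  0.54]
```

{"method": "arm_command", "body": {
  "offset": [
    [0,0,0],
    [0,0,0],
    [0,0,0],
    [0,0,0],
    [0,0,0],
    [0,0,0],
    [0,0,0]
  ],
  "turn": [
    [0,0,0.8],
    [0,0,0.8],
    [0,0,0.8],
    [0,0,0.8],
    [0,0,0.8],
    [0,0,0],
    [0,0,0]
  ]
}}

```text
time: 9.18
ee_pos: [0.4974, 0.0885, 0.2512]
tcp_rot: [1.173, 2.912, 0.003]
ft_force: [-1.8, 2.4, 8.6]
opening: 0.0136
grip_force: 80.9
```

```bash
python3 - <<'E'
from h import *
st()
E
```

```text
t 9.1833 p [0.4974 0.0885 0.2512] yaw 136.13 tz [ 0.0024  0.0011 -1.    ] F [-1.8  2.4  8.6] M [0.889 0.588 0.049] open 0.0136 q [ 0.04  0.61 -0.5   1.7   0.35  0.92  0.21]
```

{"method": "arm_command", "body": {
  "offset": [
    [0,0,0],
    [0,0,0],
    [0,0,0],
    [0,0,0]
  ],
  "turn": [
    [0,0,0.8],
    [0,0,0.8],
    [0,0,0.8],
    [0,0,0.8]
  ]
}}

```text
time: 9.52
ee_pos: [0.4974, 0.0884, 0.2512]
tcp_rot: [1.647, 2.674, 0.004]
ft_force: [-2.7, 2.4, 7.5]
opening: 0.0136
grip_force: 81.1
```

```bash
python3 - <<'E'
from h import *
o=st();s=snap('scene','s4')
c=np.array([.498,.088,.1695]);u,v=proj(s,c).astype(int)-[40,45]
cv2.imwrite('pics/c4.png',cv2.resize(s['color'][v:v+75,u:u+80],(640,600),interpolation=2))
E
```

```text
t 9.5167 p [0.4974 0.0884 0.2512] yaw 116.74 tz [ 0.0025  0.0013 -1.    ] F [-2.7  2.4  7.5] M [1.02  0.533 0.276] open 0.0136 q [-0.02  0.59 -0.39  1.7   0.28  0.9  -0.06]
```

View pics/c4.png

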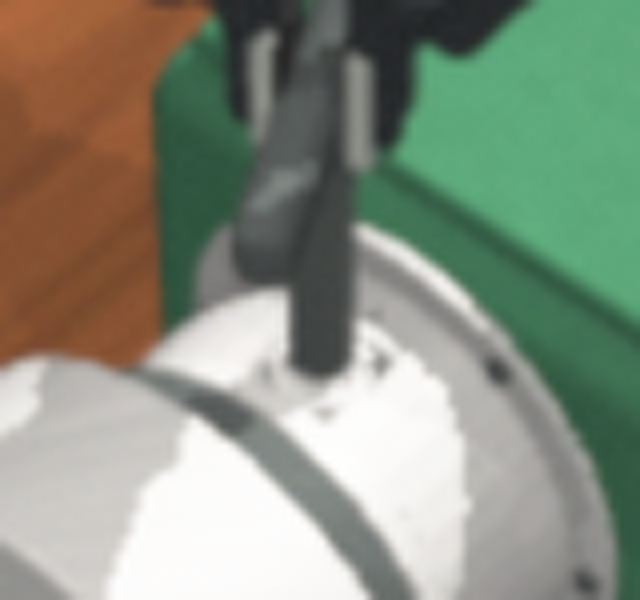

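The shank stands just above the disc, so the key is fully seated. The moving reading is 0.276 N m, which is friction plus drawing. Now in smaller steps.

{"method": "arm_command", "body": {
  "offset": [
    [0,0,0],
    [0,0,0],
    [0,0,0],
    [0,0,0],
    [0,0,0],
    [0,0,0]
  ],
  "turn": [
    [0,0,0.8],
    [0,0,0.8],
    [0,0,0.8],
    [0,0,0.7],
    [0,0,0.5],
    [0,0,0.4]
  ]
}}

```text
time: 10.07
ee_pos: [0.4975, 0.0884, 0.2512]
tcp_rot: [2.165, 2.274, 0.004]
ft_force: [-1.1, 3.5, 5.9]
opening: 0.0138
grip_force: 81.0
```

```bash
python3 -c "from h import *;st()"
```

```text
t 10.0667 p [0.4975 0.0884 0.2512] yaw 92.81 tz [ 0.0027  0.0011 -1.    ] F [-1.1  3.5  5.9] M [1.004 0.368 0.244] open 0.0138 q [-0.09  0.58 -0.27  1.7   0.19  0.88 -0.38]
```

{"method": "arm_command", "body": {
  "offset": [
    [0,0,0],
    [0,0,0]
  ],
  "turn": [
    [0,0,0.4],
    [0,0,0.4]
  ]
}}

```text
time: 10.23
ee_pos: [0.4975, 0.0884, 0.2512]
tcp_rot: [2.258, 2.183, 0.004]
ft_force: [-1.4, 3.4, 7.3]
opening: 0.0134
grip_force: 81.1
```

```bash
python3 -c "from h import *;st()"
```

```text
t 10.2333 p [0.4975 0.0884 0.2512] yaw 88.06 tz [ 0.0027  0.0011 -1.    ] F [-1.4  3.4  7.3] M [0.99  0.355 0.238] open 0.0134 q [-0.1   0.58 -0.24  1.7   0.17  0.88 -0.45]
```

{"method": "arm_command", "body": {
  "offset": [
    [0,0,0],
    [0,0,0],
    [0,0,0]
  ],
  "turn": [
    [0,0,0.4],
    [0,0,0.4],
    [0,0,0.4]
  ]
}}

```text
time: 10.48
ee_pos: [0.4975, 0.0884, 0.2512]
tcp_rot: [2.391, 2.037, 0.004]
ft_force: [-0.8, 3.1, 7.9]
opening: 0.0133
grip_force: 81.1
```

```bash
python3 -c "from h import *;st()"
```

```text
t 10.4833 p [0.4975 0.0884 0.2512] yaw 80.86 tz [ 0.0027  0.0011 -1.    ] F [-0.8  3.1  7.9] M [1.028 0.281 0.247] open 0.0133 q [-0.12  0.58 -0.2   1.7   0.15  0.87 -0.55]
```

{"method": "arm_command", "body": {
  "offset": [
    [0,0,0],
    [0,0,0]
  ],
  "turn": [
    [0,0,0.4],
    [0,0,0.4]
  ]
}}

```text
time: 10.65
ee_pos: [0.4976, 0.0884, 0.2512]
tcp_rot: [2.474, 1.935, 0.004]
ft_force: [-1.5, 3.3, 6.2]
opening: 0.0136
grip_force: 81.1
```

```bash
python3 -c "from h import *;st()"
```

```text
t 10.65 p [0.4976 0.0884 0.2512] yaw 76.06 tz [ 0.0027  0.0011 -1.    ] F [-1.5  3.3  6.2] M [1.017 0.268 0.257] open 0.0136 q [-0.14  0.58 -0.18  1.7   0.13  0.87 -0.61]
```

{"method": "arm_command", "body": {
  "offset": [
    [0,0,0],
    [0,0,0],
    [0,0,0]
  ],
  "turn": [
    [0,0,0.4],
    [0,0,0.4],
    [0,0,0.4]
  ]
}}

```text
time: 10.9
ee_pos: [0.4976, 0.0884, 0.2512]
tcp_rot: [2.591, 1.776, 0.005]
ft_force: [-0.8, 2.2, 7.0]
opening: 0.014
grip_force: 81.2
```

```bash
python3 -c "from h import *;st()"
```

```text
t 10.9 p [0.4976 0.0884 0.2512] yaw 68.87 tz [ 0.0028  0.001  -1.    ] F [-0.8  2.2  7. ] M [0.911 0.199 0.278] open 0.014 q [-0.16  0.58 -0.14  1.7   0.1   0.86 -0.71]
```

{"method": "arm_command", "body": {
  "offset": [
    [0,0,0],
    [0,0,0]
  ],
  "turn": [
    [0,0,0.4],
    [0,0,0.4]
  ]
}}

```text
time: 11.07
ee_pos: [0.4976, 0.0884, 0.2512]
tcp_rot: [2.663, 1.666, 0.005]
ft_force: [-1.0, 2.5, 6.9]
opening: 0.0134
grip_force: 81.2
```

```bash
python3 -c "from h import *;st()"
```

```text
t 11.0667 p [0.4976 0.0884 0.2512] yaw 64.07 tz [ 0.0028  0.001  -1.    ] F [-1.   2.5  6.9] M [0.952 0.225 0.292] open 0.0134 q [-0.17  0.58 -0.11  1.7   0.08  0.86 -0.77]
```

{"method": "arm_command", "body": {
  "offset": [
    [0,0,0],
    [0,0,0]
  ],
  "turn": [
    [0,0,0.4],
    [0,0,0.4]
  ]
}}

```text
time: 11.23
ee_pos: [0.4976, 0.0883, 0.2512]
tcp_rot: [2.73, 1.553, 0.005]
ft_force: [-1.1, 2.2, 6.9]
opening: 0.0135
grip_force: 81.2
```

```bash
python3 -c "from h import *;st()"
```

```text
t 11.2333 p [0.4976 0.0883 0.2512] yaw 59.27 tz [ 0.0029  0.001  -1.    ] F [-1.1  2.2  6.9] M [0.909 0.17  0.292] open 0.0135 q [-0.19  0.58 -0.09  1.7   0.06  0.86 -0.84]
```

{"method": "arm_command", "body": {
  "offset": [
    [0,0,0],
    [0,0,0]
  ],
  "turn": [
    [0,0,0.4],
    [0,0,0.4]
  ]
}}

```text
time: 11.4
ee_pos: [0.4976, 0.0883, 0.2512]
tcp_rot: [2.793, 1.438, 0.005]
ft_force: [0.0, 3.0, 6.7]
opening: 0.0137
grip_force: 81.2
```

```bash
python3 -c "from h import *;st()"
```

```text
t 11.4 p [0.4976 0.0883 0.2512] yaw 54.47 tz [ 0.0029  0.001  -1.    ] F [0.  3.  6.7] M [0.88  0.159 0.238] open 0.0137 q [-0.2   0.58 -0.06  1.71  0.04  0.86 -0.9 ]
```

Just noise, ±0.03; it's still drawing.

{"method": "arm_command", "body": {
  "offset": [
    [0,0,0],
    [0,0,0],
    [0,0,0]
  ],
  "turn": [
    [0,0,0.4],
    [0,0,0.4],
    [0,0,0.4]
  ]
}}

```text
time: 11.65
ee_pos: [0.4976, 0.0883, 0.2512]
tcp_rot: [2.878, 1.259, 0.005]
ft_force: [-0.0, 3.8, 6.9]
opening: 0.0139
grip_force: 81.2
```

```bash
python3 -c "from h import *;st()"
```

```text
t 11.65 p [0.4976 0.0883 0.2512] yaw 47.27 tz [ 2.8e-03  9.0e-04 -1.0e+00] F [-0.   3.8  6.9] M [0.957 0.138 0.238] open 0.0139 q [-0.23  0.58 -0.02  1.71  0.02  0.86 -1.  ]
```

{"method": "arm_command", "body": {
  "offset": [
    [0,0,0],
    [0,0,0],
    [0,0,0]
  ],
  "turn": [
    [0,0,0.4],
    [0,0,0.4],
    [0,0,0.4]
  ]
}}

```text
time: 11.9
ee_pos: [0.4976, 0.0882, 0.2512]
tcp_rot: [2.951, 1.076, 0.005]
ft_force: [-1.0, 2.5, 6.9]
opening: 0.0139
grip_force: 81.2
```

```bash
python3 -c "from h import *;st()"
```

```text
t 11.9 p [0.4976 0.0882 0.2512] yaw 40.07 tz [ 2.8e-03  8.0e-04 -1.0e+00] F [-1.   2.5  6.9] M [0.778 0.075 0.267] open 0.0139 q [-0.25  0.58  0.02  1.71 -0.01  0.86 -1.1 ]
```

{"method": "arm_command", "body": {
  "offset": [
    [0,0,0],
    [0,0,0],
    [0,0,0]
  ],
  "turn": [
    [0,0,0.4],
    [0,0,0.4],
    [0,0,0.4]
  ]
}}

```text
time: 12.15
ee_pos: [0.4977, 0.0882, 0.2512]
tcp_rot: [3.013, 0.889, 0.005]
ft_force: [-0.5, 2.4, 7.4]
opening: 0.0137
grip_force: 81.2
```

```bash
python3 -c "from h import *;st()"
```

```text
t 12.15 p [0.4977 0.0882 0.2512] yaw 32.87 tz [ 2.9e-03  8.0e-04 -1.0e+00] F [-0.5  2.4  7.4] M [0.838 0.064 0.264] open 0.0137 q [-0.27  0.58  0.05  1.71 -0.04  0.85 -1.2 ]
```

{"method": "arm_command", "body": {
  "offset": [
    [0,0,0],
    [0,0,0],
    [0,0,0]
  ],
  "turn": [
    [0,0,0.4],
    [0,0,0.4],
    [0,0,0.4]
  ]
}}

```text
time: 12.4
ee_pos: [0.4977, 0.0882, 0.2512]
tcp_rot: [-3.063, -0.698, -0.005]
ft_force: [0.1, 2.5, 7.6]
opening: 0.0133
grip_force: 81.2
```

```bash
python3 -c "from h import *;st()"
```

```text
t 12.4 p [0.4977 0.0882 0.2512] yaw 25.67 tz [ 2.9e-03  8.0e-04 -1.0e+00] F [0.1 2.5 7.6] M [0.821 0.031 0.334] open 0.0133 q [-0.29  0.58  0.09  1.71 -0.07  0.85 -1.29]
```

Reading 0.334, so it's starting to climb; small steps now.

{"method": "arm_command", "body": {
  "offset": [
    [0,0,0]
  ],
  "turn": [
    [0,0,0.3]
  ]
}}

```text
time: 12.48
ee_pos: [0.4977, 0.0882, 0.2512]
tcp_rot: [-3.074, -0.649, -0.005]
ft_force: [-0.4, 2.9, 7.2]
opening: 0.0138
grip_force: 81.3
```

```bash
python3 -c "from h import *;st()"
```

```text
t 12.4833 p [0.4977 0.0882 0.2512] yaw 23.86 tz [ 3.e-03  7.e-04 -1.e+00] F [-0.4  2.9  7.2] M [0.718 0.029 0.361] open 0.0138 q [-0.3   0.58  0.1   1.71 -0.07  0.85 -1.32]
```

{"method": "arm_command", "body": {
  "offset": [
    [0,0,0]
  ],
  "turn": [
    [0,0,0.3]
  ]
}}

```text
time: 12.57
ee_pos: [0.4977, 0.0882, 0.2512]
tcp_rot: [-3.083, -0.602, -0.005]
ft_force: [-0.4, 2.9, 7.2]
opening: 0.0136
grip_force: 81.4
```

```bash
python3 -c "from h import *;st()"
```

```text
t 12.5667 p [0.4977 0.0882 0.2512] yaw 22.1 tz [ 2.9e-03  7.0e-04 -1.0e+00] F [-0.4  2.9  7.2] M [ 0.767 -0.044  0.377] open 0.0136 q [-0.3   0.58  0.11  1.71 -0.08  0.85 -1.34]
```

{"method": "arm_command", "body": {
  "offset": [
    [0,0,0]
  ],
  "turn": [
    [0,0,0.3]
  ]
}}

```text
time: 12.65
ee_pos: [0.4977, 0.0882, 0.2512]
tcp_rot: [-3.092, -0.554, -0.005]
ft_force: [0.5, 2.2, 7.0]
opening: 0.014
grip_force: 81.5
```

```bash
python3 -c "from h import *;st()"
```

```text
t 12.65 p [0.4977 0.0882 0.2512] yaw 20.31 tz [ 3.e-03  7.e-04 -1.e+00] F [0.5 2.2 7. ] M [0.802 0.016 0.471] open 0.014 q [-0.31  0.58  0.12  1.71 -0.09  0.85 -1.36]
```

Firm at about 0.45 N m. I'll stop, ease back within the play and draw the key straight out.

{"method": "arm_command", "body": {
  "offset": [
    [0,0,0],
    [0,0,-0.1],
    [0,0,-0.3],
    [0,0,-0.5],
    [0,0,-0.8],
    [0,0,-0.9],
    [0,0,0]
  ],
  "turn": [
    [0,0,-0.5],
    [0,0,0],
    [0,0,0],
    [0,0,0],
    [0,0,0],
    [0,0,0],
    [0,0,0]
  ]
}}

```text
time: 13.23
ee_pos: [0.4983, 0.0875, 0.3601]
tcp_rot: [3.077, 0.633, 0.013]
ft_force: [0.7, 0.2, -1.6]
opening: 0.0133
grip_force: 79.8
```

```bash
python3 -c "from h import *;st()"
```

```text
t 13.2333 p [0.4983 0.0875 0.3601] yaw 23.25 tz [ 0.0081  0.0013 -1.    ] F [ 0.7  0.2 -1.6] M [ 0.02  -0.067 -0.03 ] open 0.0133 q [-0.31  0.47  0.13  1.49 -0.06  1.17 -1.34]
```

{"method": "arm_command", "body": {
  "offset": [
    [0,0,0],
    [0,0,0],
    [0,0,0],
    [0,0,0],
    [0,0,0],
    [0,0,0],
    [0,0,0]
  ],
  "turn": [
    [0,0,-1],
    [0,0,-1],
    [0,0,-1],
    [0,0,-1],
    [0,0,-1],
    [0,0,-1],
    [0,0,-1]
  ]
}}

```text
time: 13.82
ee_pos: [0.4969, 0.0875, 0.3544]
tcp_rot: [2.641, 1.701, 0.0]
ft_force: [0.3, 0.3, -2.7]
opening: 0.0139
grip_force: 79.5
```

{"method": "arm_command", "body": {
  "offset": [
    [0,0,0],
    [0,0,0],
    [0,0,0],
    [0,0,0],
    [0,0,0],
    [0,0,0],
    [0,0,0]
  ],
  "turn": [
    [0,0,-1],
    [0,0,-1],
    [0,0,-1],
    [0,0,-1],
    [0,0,-1],
    [0,0,-1],
    [0,0,0]
  ]
}}

```text
time: 14.4
ee_pos: [0.4969, 0.0874, 0.3543]
tcp_rot: [1.986, 2.434, 0.0]
ft_force: [1.2, 0.0, -2.9]
opening: 0.0135
grip_force: 79.5
```

{"method": "arm_command", "body": {
  "offset": [
    [-0.9,0.03,0],
    [-0.9,0.03,0],
    [-0.9,0.03,0],
    [-0.9,0.03,0],
    [-0.9,0.03,0],
    [-0.9,0.03,0],
    [-0.9,0.03,0],
    [-0.9,0.03,0]
  ],
  "turn": [
    [0,0,0],
    [0,0,0],
    [0,0,0],
    [0,0,0],
    [0,0,0],
    [0,0,0],
    [0,0,0],
    [0,0,0]
  ]
}}

```text
time: 15.07
ee_pos: [0.5628, -0.1948, 0.3544]
tcp_rot: [1.997, 2.425, -0.001]
ft_force: [0.6, -0.5, -2.7]
opening: 0.0135
grip_force: 79.5
```

{"method": "arm_command", "body": {
  "offset": [
    [-0.6,0,0],
    [-0.6,0,0],
    [0,0,0],
    [0,0,0],
    [0,0,0]
  ],
  "turn": [
    [0,0,0],
    [0,0,0],
    [0,0,0],
    [0,0,0],
    [0,0,0]
  ]
}}

```text
time: 15.48
ee_pos: [0.5722, -0.2393, 0.3543]
tcp_rot: [-1.994, -2.427, -0.0]
ft_force: [0.9, -0.3, -3.8]
opening: 0.014
grip_force: 79.5
```

```bash
python3 - <<'E'
from h import *
o=st();d=o['R'].T@(np.array([.5745,-.2403,.3])-o['ee_pos'])/.04;print(d, 'turn about tool z', -(101.4-o['yaw'])/6)
E
```

```text
t 15.4833 p [ 0.5722 -0.2393  0.3543] yaw 101.2 tz [-2.e-04  4.e-04 -1.e+00] F [ 0.9 -0.3 -3.8] M [0.055 0.072 0.009] open 0.014 q [ 0.44  0.7  -0.22  1.04  0.15  1.41  0.44]
[-0.03546521  0.05075002  1.35670816] turn about tool z -0.03278232626998564
```

{"method": "arm_command", "body": {
  "offset": [
    [-0.03,0.05,0.6],
    [0,0,0.9],
    [0,0,0.9],
    [0,0,0.9],
    [0,0,0.9],
    [0,0,0.4],
    [0,0,0],
    [0,0,0]
  ],
  "turn": [
    [0,0,0],
    [0,0,0],
    [0,0,0],
    [0,0,0],
    [0,0,0],
    [0,0,0],
    [0,0,0],
    [0,0,0]
  ]
}}

```text
time: 16.15
ee_pos: [0.5746, -0.2399, 0.1711]
tcp_rot: [-1.992, -2.43, -0.0]
ft_force: [-0.0, 0.3, -2.6]
opening: 0.0138
grip_force: 79.4
```

```bash
python3 - <<'E'
from h import *
o=st();s=snap('scene','s5');p=o['ee_pos'];print('tip pred',proj(s,p+[0,0,-.102]),'hole',proj(s,[.5748,-.2404,.046]))
u,v=proj(s,[.5748,-.2404,.06]).astype(int)-[40,40];print(u,v)
cv2.imwrite('pics/c5.png',cv2.resize(s['color'][v:v+75,u:u+80],(640,600),interpolation=2))
E
```

```text
t 16.15 p [ 0.5746 -0.2399  0.1711] yaw 101.32 tz [ 1.e-04  2.e-04 -1.e+00] F [-0.   0.3 -2.6] M [0.016 0.009 0.019] open 0.0138 q [ 0.44  0.85 -0.21  1.37  0.2   0.94  0.38]
tip pred [228.91740786 345.42540431] hole [230.68640223 350.2647406 ]
189 307
```

View pics/c5.png

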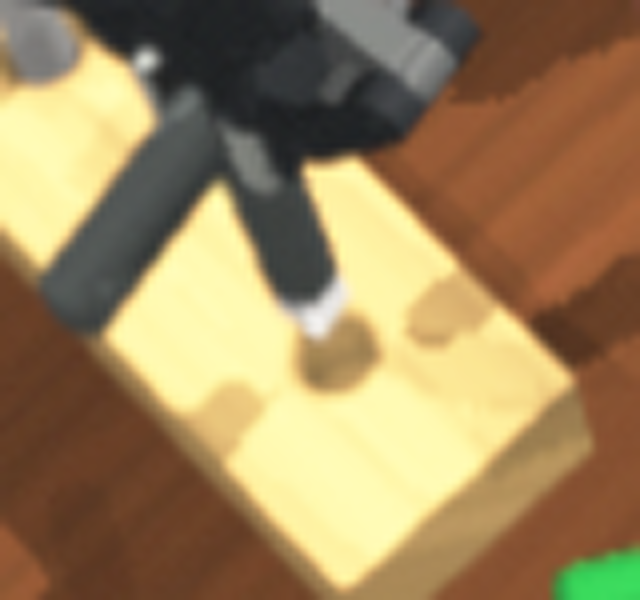

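The tip is at (229,347) over the hole at (231,351), matching prediction. I'll lower it in.

{"method": "arm_command", "body": {
  "offset": [
    [0,0,0.3],
    [0,0,0.3],
    [0,0,0.2],
    [0,0,0],
    [0,0,0]
  ],
  "turn": [
    [0,0,0],
    [0,0,0],
    [0,0,0],
    [0,0,0],
    [0,0,0]
  ]
}}

```text
time: 16.62
ee_pos: [0.5747, -0.2406, 0.1395]
tcp_rot: [1.991, 2.429, 0.001]
ft_force: [0.1, -0.3, -2.7]
opening: 0.0135
grip_force: 79.6
```

{"method": "arm_command", "body": {
  "offset": [
    [0,0,0.2],
    [0,0,0.2],
    [0,0,0.1],
    [0,0,0.1],
    [0,0,0],
    [0,0,0]
  ],
  "turn": [
    [0,0,0],
    [0,0,0],
    [0,0,0],
    [0,0,0],
    [0,0,0],
    [0,0,0]
  ]
}}

```text
time: 17.12
ee_pos: [0.5744, -0.2406, 0.1144]
tcp_rot: [-1.991, -2.43, -0.0]
ft_force: [0.7, -0.2, -3.2]
opening: 0.0136
grip_force: 79.6
```

```bash
python3 -c "from h import *;st()"
```

```text
t 17.1167 p [ 0.5744 -0.2406  0.1144] yaw 101.33 tz [-2.e-04  2.e-04 -1.e+00] F [ 0.7 -0.2 -3.2] M [ 0.038  0.005 -0.049] open 0.0136 q [ 0.44  0.93 -0.2   1.42  0.22  0.81  0.37]
```

{"method": "arm_command", "body": {
  "offset": [
    [0,0,0.04],
    [0,0,0.03],
    [0,0,0]
  ],
  "turn": [
    [0,0,0],
    [0,0,0],
    [0,0,0]
  ]
}}

```text
time: 17.37
ee_pos: [0.5745, -0.2407, 0.1119]
tcp_rot: [1.991, 2.429, 0.0]
ft_force: [0.1, 0.4, -1.0]
opening: 0.0139
grip_force: 79.9
```

```bash
python3 -c "from h import *;st()"
```

```text
t 17.3667 p [ 0.5745 -0.2407  0.1119] yaw 101.32 tz [ 5.e-04 -1.e-04 -1.e+00] F [ 0.1  0.4 -1. ] M [ 0.039 -0.03   0.041] open 0.0139 q [ 0.44  0.93 -0.2   1.42  0.22  0.81  0.36]
```

{"method": "arm_command", "body": {
  "offset": [
    [0,0,0],
    [0,0,0],
    [0,0,0],
    [0,0,0],
    [0,0,0],
    [0,0,0],
    [0,0,0],
    [0,0,0]
  ],
  "turn": [
    [0,0,0],
    [0,0,0],
    [0,0,0],
    [0,0,0],
    [0,0,0],
    [0,0,0],
    [0,0,0],
    [0,0,0]
  ],
  "hand": 1
}}

```text
time: 18.03
ee_pos: [0.5743, -0.2406, 0.1117]
tcp_rot: [-1.991, -2.43, -0.0]
ft_force: [-0.8, -1.2, -0.1]
opening: 0.0856
grip_force: 0.0
```

{"method": "arm_command", "body": {
  "offset": [
    [0,0,-0.3],
    [0,0,-0.7],
    [0,0,-0.9],
    [0,0,-0.9],
    [0,0,-0.9],
    [0,0,-0.5],
    [0,0,0]
  ],
  "turn": [
    [0,0,0],
    [0,0,0],
    [0,0,0],
    [0,0,0],
    [0,0,0],
    [0,0,0],
    [0,0,0]
  ]
}}

```text
time: 18.62
ee_pos: [0.5755, -0.2409, 0.2842]
tcp_rot: [1.988, 2.425, 0.003]
ft_force: [0.2, 0.4, 0.2]
opening: 0.0854
grip_force: 0.0
```

```bash
python3 - <<'E'
from h import *
o=st();s=snap('scene','s6');t=snap('top','t6')
cv2.imwrite('pics/c6.png',np.vstack([cv2.resize(s['color'][270:420,110:310],(400,300)),cv2.resize(t['color'][215:305,230:350],(400,300),interpolation=2)]))
E
```

```text
t 18.6167 p [ 0.5755 -0.2409  0.2842] yaw 101.31 tz [ 0.006 -0.002 -1.   ] F [0.2 0.4 0.2] M [-0.043 -0.021  0.042] open 0.0854 q [ 0.44  0.74 -0.22  1.2   0.16  1.21  0.42]
```

View pics/c6.png

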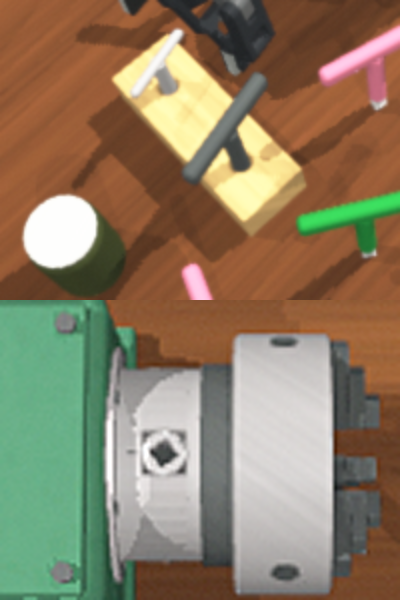

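The key stands upright in its hole as at the start, the neighbours are undisturbed, and the cam's square has clearly turned.

```bash
python3 -c "from h import *;print(arm.finish_job())"
```

```text
the job is handed in; nothing more can be done
None
```

The top cam is tight: it came up at about 0.45 N m on the key after roughly 150° clockwise. The cam key is back upright in its hole, the jaw key and tin look undisturbed, I never went near the tub, and the job was handed in at about 19 s.

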